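# Put the jeweller's tools and stone tins away in their trays

## Task

Tidy the jeweller's bench: lay one chasing punch flat in each long bay of the tray that is divided lengthwise, stand one stone tin upright in each bay of the tray that is divided across, and lay the pliers flat in the tray without a divider. Everything must rest fully down on its tray's floor; set things down rather than drop or toss them, and leave the dapping block and the soldering board where they are.

Things in the scene. Friction and masses are not known exactly. Their poses are not given: they have to be found in the camera images.
- punch_liner: Steel chasing punch with a pointed end, lying on the bench: 100 mm long; shank 9 mm square over the rear 70 mm, then a round taper to a 3 mm tip. Origin on its axis at mid-length (4.5 mm above what it lies on; this is on the square shank, a good place to grip); x along its length towards the tip. About 45 g.
- punch_ball: Steel chasing punch with a ball end, lying on the bench: 100 mm long; shank 9 mm square over the rear 70 mm, then a taper to a neck with a 9 mm ball. Origin on its axis at mid-length (4.5 mm above what it lies on; this is on the square shank, a good place to grip); x along its length towards the ball. About 45 g. Either punch may lie in either long bay.
- pliers: Closed flat-nose pliers with blue-sleeved handles, lying flat on the bench: 116 mm long, 10 mm thick, handles spread to 49 mm. Origin at mid-length, mid-thickness (5 mm above what they lie on); x along the length towards the jaws, z up. Grip them across the steel box joint (17 mm wide across y, reaching from 14 to 40 mm ahead of the origin along x; balance point about 22 mm ahead of the origin). About 85 g.
- tin_large: Round aluminium stone tin with a clear lid, standing on the bench: 44 mm across, 24 mm high, closed. Origin: centre of its underside; z up. About 20 g.
- tin_small: Round aluminium stone tin with a clear lid, standing on the bench: 34 mm across, 24 mm high, closed. Origin: centre of its underside; z up. About 13 g. Either tin may stand in either cross bay.
- punch_tray: Fixed pale wooden tray, outside 136 (its x) x 160 (its y) x 16 mm high, walls and dividers 5 mm thick, floor 5 mm thick, so the walls stand 11 mm above the floor. Origin: centre of its underside, on the bench; z up. One divider down its length (along its y, at x = 0) makes two long narrow bays, each 60.5 mm wide (x) and 150 mm long (y), with centres at x = +33 and -33 mm.
- tin_tray: Fixed pale wooden tray, outside 136 (its x) x 160 (its y) x 16 mm high, walls and dividers 5 mm thick, floor 5 mm thick, so the walls stand 11 mm above the floor. Origin: centre of its underside, on the bench; z up. One divider across its middle (along its x, at y = 0) makes two squarer bays, each 126 mm (x) by 72.5 mm (y), with centres at y = +39 and -39 mm.
- pliers_tray: Fixed pale wooden tray, outside 136 (its x) x 160 (its y) x 16 mm high, walls and dividers 5 mm thick, floor 5 mm thick, so the walls stand 11 mm above the floor. Origin: centre of its underside, on the bench; z up. No divider: one open bay 126 mm (x) by 150 mm (y).
- dapping_block: Bystander: steel cube, 50 mm, with round hollows in its faces, loose at one side of the bench (about 0.9 kg). Origin: centre of its underside.
- soldering_board: Bystander: white perforated ceramic tile on a thin steel tray, 115 (its x) x 95 x 17 mm, loose at the other side of the bench (about 0.5 kg). Origin: centre of its underside.
There are look-alikes about, which are no part of the job. What is shaped like the tin_small but black is not meant.

How it is judged:
At the end, for the whole second after the job is handed in: One punch level on the floor of each long bay, one tin upright on the floor of each cross bay, the pliers flat on the floor of the undivided tray: each level or upright within 0.1 rad, within 3 mm of resting height, centre inside its bay, at rest (under 0.02 m/s and 0.3 rad/s) (y of punch_liner in the frame of punch_tray between -0.06 and 0.06 m and z of punch_liner in the frame of punch_tray between 0.006 and 0.0125 m and angle between punch_liner's own x axis and vertical between 1.47 and 1.67 rad and y of punch_ball in the frame of punch_tray between -0.06 and 0.06 m and z of punch_ball in the frame of punch_tray between 0.006 and 0.0125 m and angle between punch_ball's own x axis and vertical between 1.47 and 1.67 rad and ((x of punch_liner in the frame of punch_tray between 0.004 and 0.062 m and x of punch_ball in the frame of punch_tray between -0.062 and -0.004 m) or (x of punch_liner in the frame of punch_tray between -0.062 and -0.004 m and x of punch_ball in the frame of punch_tray between 0.004 and 0.062 m)) and x of tin_large in the frame of tin_tray between -0.058 and 0.058 m and z of tin_large in the frame of tin_tray between 0.002 and 0.008 m and angle between each of tin_large, tin_small's own z axis and vertical below 0.1 rad and x of tin_small in the frame of tin_tray between -0.058 and 0.058 m and z of tin_small in the frame of tin_tray between 0.002 and 0.008 m and ((y of tin_large in the frame of tin_tray between 0.012 and 0.07 m and y of tin_small in the frame of tin_tray between -0.07 and -0.012 m) or (y of tin_large in the frame of tin_tray between -0.07 and -0.012 m and y of tin_small in the frame of tin_tray between 0.012 and 0.07 m)) and x of pliers in the frame of pliers_tray between -0.06 and 0.06 m and y of pliers in the frame of pliers_tray between -0.06 and 0.06 m and z of pliers in the frame of pliers_tray between 0.006 and 0.013 m and angle between pliers's own x axis and vertical between 1.47 and 1.67 rad and angle between pliers's own y axis and vertical between 1.47 and 1.67 rad and linear speed of each of punch_liner, punch_ball, pliers, tin_large, tin_small below 0.02 m/s and angular speed of each of punch_liner, punch_ball, pliers, tin_large, tin_small below 0.3 rad/s); the robot touches nothing.
It fails at once if the dapping block is shifted by more than 15 mm (distance of dapping_block from where it was at the start of the episode above 0.015 m).
It fails at once if the soldering board is shifted by more than 15 mm (distance of soldering_board from where it was at the start of the episode above 0.015 m).
It fails at once if a tool or tin is dropped or flung: it moves faster than 0.7 m/s (a fall of about 25 mm) while the fingers do not touch it ((contact force between the fingers and punch_liner below 0.05 N and linear speed of punch_liner above 0.7 m/s) or (contact force between the fingers and punch_ball below 0.05 N and linear speed of punch_ball above 0.7 m/s) or (contact force between the fingers and pliers below 0.05 N and linear speed of pliers above 0.7 m/s) or (contact force between the fingers and tin_large below 0.05 N and linear speed of tin_large above 0.7 m/s) or (contact force between the fingers and tin_small below 0.05 N and linear speed of tin_small above 0.7 m/s)).
It also fails if it takes over 106 s, if anything falls off the work surface, if the arm or the gripper's body presses on something with over 40 N, if the wrist force passes 120 N, or if a joint passes its speed limit or range.

## Robot

A 6-joint arm with a two-finger parallel gripper is mounted at the origin on the work surface. World frame = base frame: x ahead of the robot, y to its left, z up, the work surface at z = 0. Lengths are in m, angles in rad, forces in N, time in s.
With the tool pointing down it reaches from about 0.375 to 0.9 m from the base axis. Payload 3.1 kg.
Tool frame: the origin (TCP) lies midway between the tips of the shut fingers; the grasp point (between the pads) lies 19 mm behind it; z points along the fingers, y is the line along which they close (so a half turn about z gives the same grasp; the last joint's range is limited). The gripper opens to 85 mm and grips with 20 to 120 N. Pads are 22 mm wide; open, the fingers measure 114 mm over their backs; the gripper's body (76 mm by 85 mm) begins 54 mm behind the grasp point. The pads swing forward as they close: fully open they stand 13 mm farther back than shut.
Start: joints at [-0.178, 0.527, 1.433, -0, 1.181, -0.178], TCP at [0.625, 0, 0.231] pointing down, gripper open.
Joint ranges: [-3.08, 3.08], [-0.75, 2.2], [0.22, 2.44], [-1.43, 4.57], [0, 2.65], [-2.85, 2.85]. Speed limits (rad/s): [2.79, 2.79, 3.14, 3.14, 3.14, 3.14].

## Interface

Orientations are given as a unit quaternion [x, y, z, w].
In Python, from station import manip gives the robot as it stands.
- The arm moves only by the tool step_arm, never from a script. Its argument "targets" is text: rows parted by semicolons, each of 4 numbers parted by spaces: the shift along the tool's x, y, z in mm, then the turn about the tool's z in degrees. A call has 1 to 12 rows; each row is the pose to reach, as a shift and turn from the pose commanded when the call began, along the tool's axes at that moment; what a row does not reach only later rows make up. A row lasts 1/10 s, in which the tool goes at most 50 mm and 8.59 degrees, less where a joint would pass 70% of its speed; a pose out of reach is approached as far as the arm can. A call with a gripper value outside its range is refused whole. "gripper" is the closure, from 0 (fully open) to 1 (shut), set as the call begins (left out, the last holds). The fingers move at their own pace and stop on an object; "squeeze" is the grip in N (left out, the last holds). Time passes only in rows, so rows that repeat a pose let the fingers close. It gives the time, the measured TCP pose, the force, the opening and the grip force at its end, in the units of the state.
- manip.sense(): the state, without advancing time (a new reading comes with each control period).
- manip.snapshot(name): name is "scene" or "side" or "wrist"; returns the picture (384x512x3 uint8, red, green, blue); there is no depth.
- manip.get_calibration(name): a dict with "fov_y" (degrees; the focal length in pixels is half the picture's height over the tangent of half this angle, whatever the lens; pixels are square), "cx", "cy" (the principal point, pixels), "extrinsics" (4x4, takes a point from camera to world coordinates); the wrist camera has in their place "tool_from_camera" (4x4, takes a point from camera to tool coordinates, whose origin is the TCP and whose axes are the flange's). Camera axes: x right, y down, z forward; pixel columns grow to the right and rows downward; lengths in m; the calibration is good to about 2 mm. A picture is of the moment at which its call begins: read the wrist's pose just before it. get_calibration takes no time and is no camera call.
- manip.sign_off(): hands the job in; it is judged then, once.
Trained networks look in the newest picture that a camera, given by its name, has taken for a name from the list of things; names that differ only in an ending like _2 or _b are one class to them, and where a whole thing is asked for, a point or a joint stands for the part that bears it (a point fixed in the world has none). Each returns a list of dicts, best first, with "p" (0 to 1); they miss things now and then, are a little off and sometimes report something else, mostly with a low value. They report only what shows in the picture. A call takes as long as a camera call. They do not tell look-alikes from the thing itself.
- manip.recognise(camera, query): "position" ([column, row] in pixels, amid what is visible of it).
- manip.masks_of(camera, query): "pixels" (384x512 bool, what is visible of it) and "position" ([column, row] in pixels, amid what is visible of it).
- manip.mark_of(camera, query): "position" ([column, row] in pixels: a listed point, or the origin of a listed thing).
The state is a dict: "t": time; "q": joint angles; "qd": joint speeds; "tau": joint torques, N m; "tcp_pos": TCP position; "tool_rot": TCP orientation; "force": force on the tool from outside, world axes, zero at the start; "ft_torque": the same for the moment, N m; "finger_gap": opening from 0.0 (shut) to 1.0 (fully open); "gripper_force": force on a finger pad.
Only numpy, scipy, OpenCV 4.12 (cv2) and the standard library are available. Lean on these libraries where they do the work, as an engineer would, in place of code of your own. Each camera call takes 0.05 s, during which the arm holds its last target. There are 200 camera calls.

## Working session

There is one attempt and no reset: what is moved stays moved. The work goes in short steps, Python scripts to look and compute and a tool call to move; the robot and the scene stay as the last step left them, time stands still between calls to the robot, and variables do not carry over. Pictures are saved under pics/ and viewed, at most 14 in all, crops included, and the job is handed in when it is done.

Besides the shell and the picture viewer there is one more tool, called after ">>>" as a command line: name --argument value ..., lists and objects as JSON in quotes. step_arm: Moves the arm, as the interface text tells. Its arguments: {"type":"object","properties":{"targets":{"type":"string"},"gripper":{"type":"number"},"squeeze":{"type":"number"}},"required":["targets"]}

```bash
mkdir -p pics; ls
cat > h.py <<'E'
import numpy as np, cv2
from station import manip
from scipy.spatial.transform import Rotation as R
def save(n,img): cv2.imwrite(f'pics/{n}.png',img[:,:,::-1])
def K(c):
    f=192/np.tan(np.radians(c['fov_y'])/2); return f
def ext(name):
    c=manip.get_calibration(name)
    if name!='wrist': return c,np.array(c['extrinsics'])
    s=manip.sense(); T=np.eye(4); T[:3,:3]=R.from_quat(s['tool_rot']).as_matrix(); T[:3,3]=s['tcp_pos']
    return c,T@np.array(c['tool_from_camera'])
def topix(name,P):
    c,E=ext(name); f=K(c); p=np.linalg.inv(E)@np.append(P,1)
    return np.array([c['cx']+f*p[0]/p[2],c['cy']+f*p[1]/p[2]])
def toworld(name,uv,z):
    c,E=ext(name); f=K(c)
    d=E[:3,:3]@np.array([(uv[0]-c['cx'])/f,(uv[1]-c['cy'])/f,1]); o=E[:3,3]
    return o+d*(z-o[2])/d[2]
E
python3 - <<'E'
from h import *
a=manip.snapshot('scene');b=manip.snapshot('side');w=manip.snapshot('wrist')
for n,i in zip(['scene0','side0','wrist0'],[a,b,w]): save(n,i)
print(manip.sense()); 
for n in ['scene','side','wrist']: print(n,manip.get_calibration(n))
Z=dict(punch_liner=.0045,punch_ball=.0045,pliers=.005,tin_large=0,tin_small=0,punch_tray=0,tin_tray=0,pliers_tray=0,dapping_block=0,soldering_board=0)
for q,z in Z.items():
  for c in ['scene','side']:
    for r in manip.mark_of(c,q)[:3]:
      print(q,c,np.round(r['position']),round(r['p'],2),np.round(toworld(c,r['position'],z),3))
E
```

```text
pics
{'t': 0.15, 'q': array([-1.78494627e-01,  5.28264187e-01,  1.43365727e+00, -3.83459264e-05,
        1.18138742e+00, -1.78481273e-01]), 'qd': array([ 0.00094017, -0.00232607, -0.00503261,  0.00011005,  0.00061401,
       -0.00118282]), 'tau': array([ 1.17890530e-03, -4.42742836e+01, -1.78276026e+01, -2.15643640e-04,
        5.61750654e-03, -9.84718270e-06]), 'tcp_pos': array([6.24427330e-01, 1.25444280e-04, 2.30535629e-01]), 'tool_rot': array([ 7.07106084e-01,  7.07106957e-01, -5.03974480e-04, -6.94753812e-04]), 'force': array([-0.33305124,  0.68931642, -0.22475186]), 'ft_torque': array([-0.02827055,  0.06867953,  0.0555411 ]), 'gripper_force': 0.0, 'finger_gap': 0.9973858853320849}
scene {'fov_y': 51.68032775613957, 'cx': 252.77632621406178, 'cy': 191.93951953826596, 'extrinsics': array([[ 0.62420724,  0.60825046, -0.49030266,  1.06137034],
       [ 0.78111621, -0.49787929,  0.37679395, -0.41161566],
       [-0.01492645, -0.61818086, -0.78589415,  0.93614029],
       [ 0.        ,  0.        ,  0.        ,  1.        ]])}
side {'fov_y': 49.646050100792046, 'cx': 253.734102879568
[... 1482 characters left out ...]
2 -0.219  0.   ]
punch_tray side [261. 158.] 0.71 [ 0.628 -0.232  0.   ]
punch_tray side [312. 143.] 0.47 [ 0.552 -0.426  0.   ]
tin_tray scene [328. 194.] 0.9 [ 0.627  0.205 -0.   ]
tin_tray side [158. 220.] 0.74 [0.646 0.196 0.   ]
pliers_tray scene [270. 233.] 0.62 [ 0.621 -0.015  0.   ]
pliers_tray side [218. 187.] 0.62 [ 0.624 -0.016  0.   ]
pliers_tray side [302. 188.] 0.37 [ 0.427 -0.174  0.   ]
dapping_block scene [360. 150.] 0.69 [0.562 0.417 0.   ]
dapping_block side [107. 283.] 0.83 [0.564 0.415 0.   ]
dapping_block side [270. 215.] 0.51 [ 0.425 -0.009  0.   ]
soldering_board scene [123. 302.] 0.84 [ 0.545 -0.428  0.   ]
soldering_board side [309. 143.] 0.73 [ 0.559 -0.418  0.   ]
```

View pics/scene0.png

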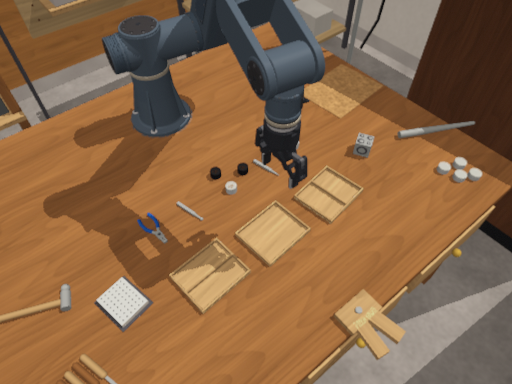

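View pics/side0.png

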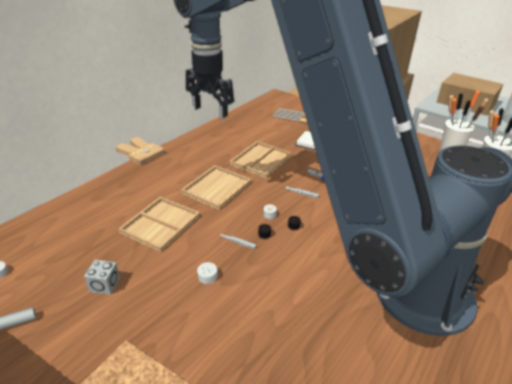

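View pics/wrist0.png

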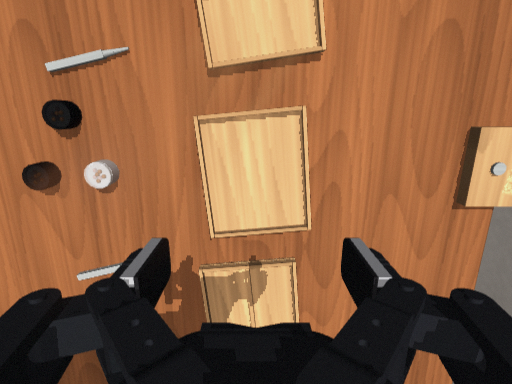

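The scene view shows punch_liner at (266,166), punch_ball at (190,211), pliers at (153,229), and the white tin_small at (231,188). The two black look-alikes are at (243,169) and (216,173). tin_large shows only in the side view, at (207,273).

Other things that could be confused with the targets:
- **tin_small:** the black tins in the wrist view at (62,114) and (42,176), against the white one at (100,175), plus four white pots far away at scene (445–475,160–175). I choose the white one near the trays.
- **tin_large:** the same far pots. I choose the one at side (207,273).

I'll move over the pick row for close views.

Run:
```python
from h import *
for q,z in dict(punch_tray=.016,tin_tray=.016,pliers_tray=.016,tin_small=.0,punch_liner=.0045).items():
  for r in manip.masks_of('wrist',q)[:2]:
    m=r['pixels'].astype(np.uint8); c=max(cv2.findContours(m,0,2)[0],key=cv2.contourArea)[:,0]
    P=np.array([toworld('wrist',p,z)[:2]*1000 for p in c]).astype(np.float32)
    print(q,round(r['p'],2),np.round(r['position']),cv2.minAreaRect(P))
```

```text
punch_tray 0.57 [250. 291.] ((617.0380249023438, -186.75099182128906), (136.65110778808594, 110.94132995605469), 5.15078592300415)
tin_tray 0.88 [257.  30.] ((633.2567749023438, 157.82965087890625), (136.26852416992188, 70.71958923339844), 8.06141471862793)
pliers_tray 0.63 [257. 169.] ((625.0966796875, -10.877761840820312), (137.98849487304688, 161.62940979003906), 4.948577404022217)
tin_small 0.85 [ 62. 113.] ((382.4310302734375, 63.308998107910156), (33.920745849609375, 49.082122802734375), 89.9886245727539)
tin_small 0.65 [ 46. 176.] ((340.83599853515625, -15.043128967285156), (53.086036682128906, 36.12611389160156), 13.477590560913086)
```

>>> step_arm --targets "30 -50 0 0;70 -100 0 0;110 -150 0 0;150 -190 0 0;165 -200 20 0;165 -200 20 0;165 -200 20 0"

```text
t: 2.1
tcp_pos: [0.423, 0.1661, 0.211]
tool_rot: [0.706, 0.708, -0.001, -0.001]
force: [0.6, 0.2, -0.4]
finger_gap: 0.999
gripper_force: 0.0
```

```bash
cat >> h.py <<'E'
def meas(q,z,n=2):
  for r in manip.masks_of('wrist',q)[:n]:
    m=r['pixels'].astype(np.uint8); c=max(cv2.findContours(m,0,2)[0],key=cv2.contourArea)[:,0]
    P=np.array([toworld('wrist',p,z)[:2]*1000 for p in c]).astype(np.float32)
    b=cv2.boxPoints(cv2.minAreaRect(P)); (x,y),(w,h),a=cv2.minAreaRect(P)
    if h>w: w,h,a=h,w,a+90
    print(q,'p%.2f px(%.0f,%.0f) centre(%.0f,%.0f) long %.0f short %.0f long-axis ang %.1f'%(r['p'],*r['position'],x,y,w,h,(a+90)%180-90))
  for r in manip.mark_of('wrist',q)[:n]:
    print('   mark',np.round(r['position']),round(r['p'],2),np.round(toworld('wrist',r['position'],z)*1000))
E
python3 - <<'E'
from h import *
save('w1',manip.snapshot('wrist'))
meas('punch_liner',.0045); meas('tin_large',.024);meas('tin_small',.024,3);meas('tin_tray',.016)
E
```

```text
punch_liner p0.93 px(253,197) centre(429,126) long 99 short 13 long-axis ang 13.1
   mark [260. 196.] 0.68 [434. 127.   5.]
   mark [424. 138.] 0.5 [632. 200.   5.]
tin_large p0.78 px(238,88) centre(411,258) long 43 short 42 long-axis ang 72.1
tin_large p0.47 px(254,201) centre(430,130) long 91 short 10 long-axis ang 10.8
   mark [240.  88.] 0.67 [411. 255.  24.]
tin_small p0.91 px(259,296) centre(431,-4) long 46 short 33 long-axis ang 89.8
tin_small p0.73 px(232,246) centre(395,67) long 42 short 33 long-axis ang 89.2
   mark [232. 243.] 0.87 [397.  71.  24.]
   mark [261. 290.] 0.8 [434.   4.  24.]
   mark [208. 290.] 0.69 [365.   3.  24.]
tin_tray p0.71 px(430,133) centre(627,201) long 162 short 144 long-axis ang -81.6
   mark [426. 139.] 0.69 [624. 200.  16.]
```

View pics/w1.png

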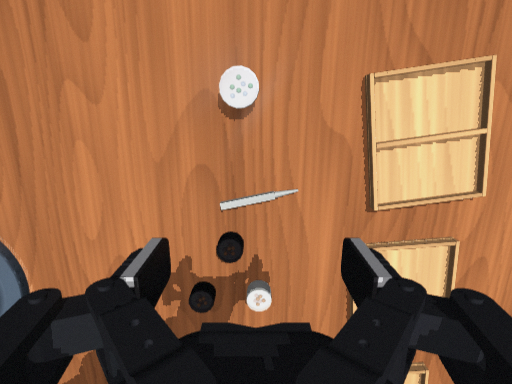

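w1 shows tin_large at (239,88), the liner from (220,206) to its tip at (298,190), and tin_small, white, at (259,296). The black look-alikes are at (231,247) and (203,297). I'll take the liner first.

>>> step_arm --targets "-10 2 30 8;-20 4 60 16;-30 6 90 24;-40 8 120 32;-40 8 130 40;-40 8 135 48;-40 8 135 56;-40 8 135 64;-40 8 135 72;-40 8 135 78;-40 8 135 78;-40 8 135 78"

```text
t: 3.75
tcp_pos: [0.4334, 0.1248, 0.0763]
tool_rot: [0.994, 0.105, 0.0, 0.0]
force: [0.4, -0.0, -0.0]
finger_gap: 0.999
gripper_force: 0.0
```

Run:
```python
from h import *
save('w2',manip.snapshot('wrist'));s=manip.sense();print(s['tcp_pos'],s['t'])
meas('punch_liner',.0045)
x=R.from_quat(s['tool_rot']).as_matrix();print(np.round(x,3))
print(topix('wrist',[s['tcp_pos'][0],s['tcp_pos'][1],.0045]))
```

```text
[0.4332682  0.12487868 0.07631141] 3.8
punch_liner p0.84 px(251,211) centre(426,128) long 102 short 10 long-axis ang 11.3
   mark [249. 208.] 0.9 [428. 128.   5.]
[[ 0.978  0.209  0.   ]
 [ 0.209 -0.978  0.   ]
 [ 0.     0.    -1.   ]]
[254.33872941 201.935156  ]
```

View pics/w2.png

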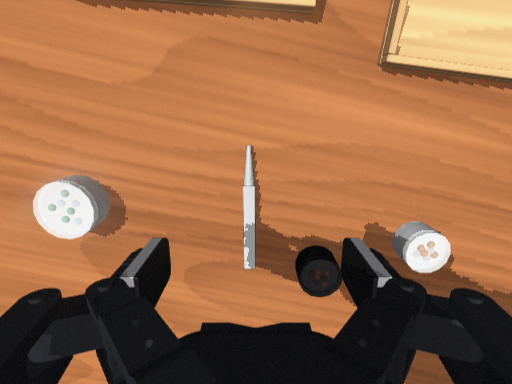

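w2 shows the liner upright in view at x≈249, rows 145–269. The black tin at (319,271) is clear of the finger path. Descending half closed.

>>> step_arm --targets "-5 -4 0 0;-5 -4 25 0;-5 -4 50 0;-5 -4 65 0;-5 -4 73 0;-5 -4 73 0;-5 -4 73 0" --gripper 0.5

```text
t: 4.6
tcp_pos: [0.4272, 0.128, 0.0036]
tool_rot: [0.995, 0.105, 0.0, 0.0]
force: [-0.1, 0.1, 1.1]
finger_gap: 0.5
gripper_force: 0.0
```

>>> step_arm --targets "0 0 0 0;0 0 0 0;0 0 0 0;0 0 0 0;0 0 0 0;0 0 0 0" --gripper 1 --squeeze 50

```text
t: 5.2
tcp_pos: [0.4277, 0.1279, 0.0041]
tool_rot: [0.995, 0.104, 0.001, 0.0]
force: [-0.6, 0.6, 6.1]
finger_gap: 0.08
gripper_force: 49.7
```

>>> step_arm --targets "0 0 -30 0;0 0 -70 0;14 35 -100 -8;30 72 -110 -16;46 110 -110 -24;62 150 -110 -32;78 190 -110 -40;94 228 -110 -48;110 266 -110 -56;126 304 -110 -64;142 340 -110 -72;153 368 -110 -80"

```text
t: 6.4
tcp_pos: [0.6545, -0.2025, 0.1133]
tool_rot: [0.693, 0.721, 0.0, 0.001]
force: [0.2, 0.1, -0.7]
finger_gap: 0.084
gripper_force: 49.0
```

>>> step_arm --targets "0 0 0 -4;0 0 0 -4;0 0 0 -4;0 0 0 -4"

```text
t: 6.8
tcp_pos: [0.6527, -0.1993, 0.1131]
tool_rot: [0.669, 0.743, -0.0, -0.001]
force: [-0.1, 0.3, -1.2]
finger_gap: 0.079
gripper_force: 49.0
```

Run:
```python
from h import *
save('w3',manip.snapshot('wrist'));s=manip.sense();print(s['tcp_pos'],s['t'],s['gripper_force'],s['finger_gap'])
meas('punch_tray',.016);meas('soldering_board',.017)
print(np.round(R.from_quat(s['tool_rot']).as_matrix(),3))
```

```text
[ 0.65291917 -0.1992751   0.11329854] 6.85 48.98067891597748 0.07962836449119118
punch_tray p0.57 px(201,179) centre(618,-213) long 150 short 137 long-axis ang -84.9
   mark [214. 202.] 0.88 [ 619. -213.   16.]
[[-0.105  0.995 -0.001]
 [ 0.995  0.105  0.   ]
 [ 0.001 -0.001 -1.   ]]
```

View pics/w3.png

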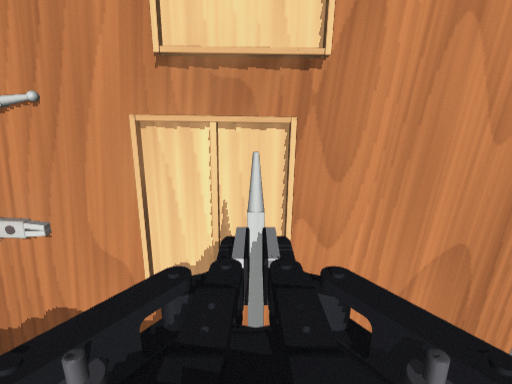

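w3 shows the liner held in the fingers at x≈256, and the punch tray with its top corners at (130,116) and (297,119) and its divider at x≈214.

Run:
```python
from h import *
a=toworld('wrist',(130,116),.016);b=toworld('wrist',(297,119),.016);d=toworld('wrist',(214,119),.016)
u=(b-a)/np.linalg.norm(b-a);v=np.array([-u[1],u[0],0])
c=(a+b)/2-v*.08
print(a,b,d,np.linalg.norm(b-a),np.degrees(np.arctan2(u[1],u[0])),c)
for s in(33,-33):
  t=c+u*s/1000;D=(t-manip.sense()['tcp_pos']);M=R.from_quat(manip.sense()['tool_rot']).as_matrix();print(t,M.T@D*1000)
```

```text
[ 0.54624091 -0.14714073  0.016     ] [ 0.68077626 -0.13534409  0.016     ] [ 0.6138993  -0.14238342  0.016     ] 0.13505155755403409 5.011124718938659 [ 0.62049652 -0.22093663  0.016     ]
[ 0.65337039 -0.21805411  0.016     ] [-18.19081733  -1.9223644   97.48801266]
[ 0.58762265 -0.22381916  0.016     ] [-17.03051125 -67.91216429  97.4874934 ]
```

>>> step_arm --targets "-18 -2 20 0;-18 -2 50 0;-18 -2 80 0;-18 -2 92 0;-18 -2 98 0;-18 -2 102 0;-18 -2 104 0;-18 -2 104 0;-18 -2 104 0"

```text
t: 7.95
tcp_pos: [0.654, -0.2186, 0.0104]
tool_rot: [0.669, 0.743, 0.0, 0.001]
force: [-0.5, -0.4, -0.9]
finger_gap: 0.078
gripper_force: 49.0
```

>>> step_arm --targets "0 0 0 0;0 0 0 0;0 0 0 0" --gripper 0.75

```text
t: 8.25
tcp_pos: [0.6535, -0.2185, 0.0097]
tool_rot: [0.669, 0.743, 0.0, 0.0]
force: [-0.2, 0.8, 0.1]
finger_gap: 0.249
gripper_force: 0.0
```

>>> step_arm --targets "0 0 -15 0;0 0 -40 0;0 0 -75 0;0 0 -100 0;0 0 -110 0;0 0 -110 0"

```text
t: 8.85
tcp_pos: [0.6545, -0.2189, 0.122]
tool_rot: [0.669, 0.743, 0.001, 0.002]
force: [0.2, -0.8, -0.0]
finger_gap: 0.252
gripper_force: 0.0
```

Run:
```python
from h import *
save('w4',manip.snapshot('wrist'));s=manip.sense();print(s['tcp_pos'],s['t'],s['gripper_force'],s['finger_gap'])
meas('punch_liner',.0095);meas('punch_ball',.0045);meas('pliers',.005)
```

```text
[ 0.6533836  -0.21837823  0.12002729] 8.9 0.0 0.2499456938949384
punch_liner p0.79 px(257,193) centre(652,-219) long 100 short 8 long-axis ang -84.0
punch_ball p0.96 px(18,76) centre(447,-141) long 37 short 10 long-axis ang 15.4
pliers p0.79 px(23,202) centre(439,-257) long 51 short 22 long-axis ang 4.1
pliers p0.60 px(135,322) centre(535,-380) long 25 short 10 long-axis ang 46.8
```

>>> step_arm --targets "10 -22 0 8;20 -44 0 16;30 -66 0 24;40 -88 0 32;50 -110 0 40;60 -132 0 48;70 -154 0 56;80 -180 0 64;90 -205 0 72;94 -220 0 80;94 -220 10 84;94 -220 10 84"

```text
t: 10.4
tcp_pos: [0.4238, -0.1475, 0.1085]
tool_rot: [0.995, 0.104, -0.001, -0.001]
force: [-0.1, 0.5, -0.6]
finger_gap: 0.252
gripper_force: 0.0
```

Run:
```python
from h import *
save('w5',manip.snapshot('wrist'));s=manip.sense();print(s['tcp_pos'],s['t'],s['gripper_force'],s['finger_gap'])
meas('punch_ball',.0045);meas('pliers',.005)
M=R.from_quat(s['tool_rot']).as_matrix();print(np.round(M,3))
```

```text
[ 0.42449785 -0.14784157  0.10889033] 10.45 0.0 0.2517080865855082
punch_ball p0.86 px(256,203) centre(417,-152) long 101 short 10 long-axis ang 14.3
   mark [257. 200.] 0.92 [ 417. -152.    5.]
   mark [104. 155.] 0.75 [430. -15.   5.]
pliers p0.66 px(378,226) centre(414,-262) long 102 short 50 long-axis ang 6.2
pliers p0.48 px(405,27) centre(570,-230) long 173 short 49 long-axis ang -77.9
   mark [368. 235.] 0.57 [ 405. -260.    5.]
[[ 0.978  0.209 -0.001]
 [ 0.209 -0.978  0.001]
 [-0.001 -0.001 -1.   ]]
```

View pics/w5.png

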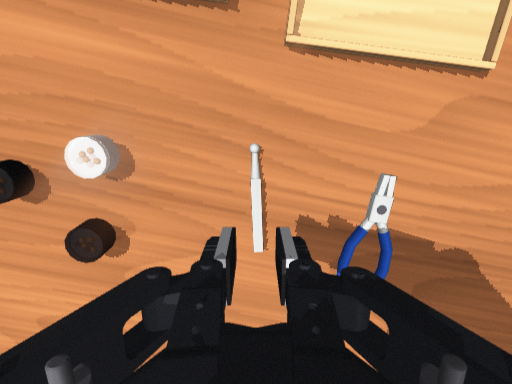

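w5 shows the ball punch from its ball at (255,147) to its rear at (259,252), the pliers at (380,225) with jaws up, and tin_small at (88,157).

>>> step_arm --targets "-8 2 20 -2;-8 2 50 -2;-8 2 75 -2;-8 2 90 -2;-8 2 100 -2;-8 2 105 -2;-8 2 105 -2;-8 2 105 -2" --gripper 0.5

```text
t: 11.45
tcp_pos: [0.4177, -0.1517, 0.0048]
tool_rot: [0.993, 0.122, 0.0, 0.0]
force: [-0.6, -0.2, 1.2]
finger_gap: 0.501
gripper_force: 0.0
```

>>> step_arm --targets "0 0 0 0;0 0 0 0;0 0 0 0;0 0 0 0;0 0 0 0;0 0 0 0" --gripper 1

```text
t: 12.05
tcp_pos: [0.4176, -0.1516, 0.005]
tool_rot: [0.993, 0.122, 0.0, 0.0]
force: [0.1, -0.2, 5.4]
finger_gap: 0.083
gripper_force: 49.1
```

>>> step_arm --targets "0 0 -30 0;0 0 -60 0;15 11 -80 -8;30 22 -80 -16;45 34 -80 -24;60 45 -80 -32;75 56 -80 -40;90 68 -80 -48;105 80 -80 -56;120 91 -80 -64;135 102 -80 -72;148 111 -80 -80"

```text
t: 13.25
tcp_pos: [0.5883, -0.2237, 0.0842]
tool_rot: [0.68, 0.733, -0.0, -0.0]
force: [-0.7, -0.2, -0.7]
finger_gap: 0.079
gripper_force: 49.0
```

>>> step_arm --targets "0 0 0 -1;0 0 0 -1;0 0 30 -1;0 0 50 -1;0 0 62 -1;0 0 68 -1;0 0 72 -1;0 0 74 -1;0 0 75 -1;0 0 75 -1;0 0 75 -1"

```text
t: 14.35
tcp_pos: [0.5881, -0.2236, 0.0101]
tool_rot: [0.676, 0.737, 0.0, 0.001]
force: [-0.4, -0.1, 2.9]
finger_gap: 0.075
gripper_force: 49.4
```

Run:
```python
from h import *
s=manip.sense();print(s)
```

```text
{'t': 14.35, 'q': array([-5.40620500e-01,  8.31002961e-01,  1.55738368e+00, -5.04244767e-05,
        7.51962033e-01, -6.27840895e-01]), 'qd': array([ 0.00074372,  0.00053387,  0.00117245,  0.0001846 , -0.0006479 ,
        0.00071345]), 'tau': array([ 1.79866457e-02, -4.76758039e+01, -1.02456656e+01,  1.75571709e-02,
       -1.69066130e-01, -4.97539688e-03]), 'tcp_pos': array([ 0.58814706, -0.2235982 ,  0.01010449]), 'tool_rot': array([6.75593491e-01, 7.37274066e-01, 1.07396112e-04, 6.12889904e-04]), 'force': array([-0.35256766, -0.12404688,  2.8554752 ]), 'ft_torque': array([-0.00092603,  0.08288112, -0.03169344]), 'gripper_force': 49.35595393180847, 'finger_gap': 0.07545321612186438}
```

>>> step_arm --targets "0 0 0 0;0 0 0 0;0 0 0 0;0 0 -15 0;0 0 -45 0;0 0 -80 0;0 0 -100 0" --gripper 0.75

```text
t: 15.05
tcp_pos: [0.589, -0.2241, 0.113]
tool_rot: [0.676, 0.737, 0.0, 0.002]
force: [0.3, -0.7, 1.2]
finger_gap: 0.248
gripper_force: 0.0
```

>>> step_arm --targets "-2 -14 0 8;-4 -28 0 16;-6 -42 0 24;-8 -56 0 32;-10 -70 0 40;-12 -88 0 48;-15 -106 0 56;-18 -130 0 64;-21 -150 0 72;-21 -160 0 80;-21 -160 0 87;-21 -160 0 87"

```text
t: 16.25
tcp_pos: [0.4302, -0.2587, 0.1103]
tool_rot: [0.998, 0.07, 0.0, 0.001]
force: [0.6, 0.1, 0.4]
finger_gap: 0.247
gripper_force: 0.0
```

Run:
```python
from h import *
save('w6',manip.snapshot('wrist'));s=manip.sense();print(s['tcp_pos'],s['t'],s['gripper_force'],s['finger_gap'])
meas('pliers',.005);meas('punch_ball',.0095)
M=R.from_quat(s['tool_rot']).as_matrix();print(np.round(M,3))
```

```text
[ 0.43046617 -0.25867483  0.11019517] 16.3 0.0 0.25352261576851554
pliers p0.60 px(262,211) centre(403,-260) long 119 short 41 long-axis ang 16.8
   mark [254. 217.] 0.83 [ 406. -261.    5.]
[[ 0.99   0.141  0.001]
 [ 0.141 -0.99  -0.001]
 [ 0.001  0.001 -1.   ]]
```

View pics/w6.png

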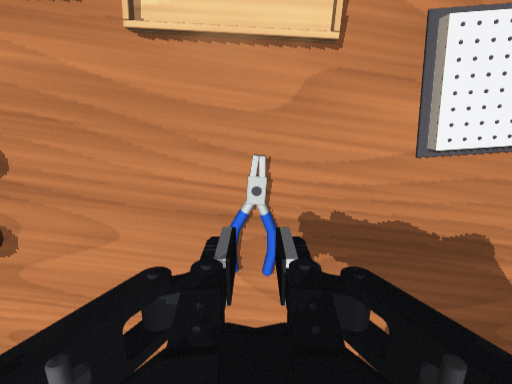

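w6 shows the pliers with their tip at (260,156), box joint at (257,191) and handle ends at about (235,270) and (268,273).

Run:
```python
from h import *
s=manip.sense();M=R.from_quat(s['tool_rot']).as_matrix()
P=[toworld('wrist',p,.007) for p in [(260,156),(257,191),(235,270),(268,273)]]
h=(P[2]+P[3])/2
for p in P+[h]: print(np.round(p*1000), np.round(M.T@(p-s['tcp_pos'])*1000))
u=P[0]-h; print(np.degrees(np.arctan2(u[1],u[0])),np.linalg.norm(u), np.degrees(np.arctan2(M[1,0],M[0,0])))
u=u/np.linalg.norm(u); g=P[0]-u*.031;print(g, M.T@(g-s['tcp_pos'])*1000)
```

```text
[ 463. -259.    7.] [ 32.   5. 103.]
[ 431. -261.    7.] [  0.   2. 103.]
[ 351. -251.    7.] [-78. -19. 103.]
[ 352. -283.    7.] [-81.  13. 103.]
[ 351. -267.    7.] [-80.  -3. 103.]
4.157975173831101 0.11169843763919242 8.101869648788032
[ 0.43164199 -0.26097636  0.007     ] [  0.65296956   2.77267104 102.5842687 ]
```

>>> step_arm --targets "-2 2 20 4;-2 2 50 4;-2 2 75 4;-2 2 90 4;-2 2 100 4;-2 2 106 4;-2 2 106 4;-2 2 106 4" --gripper 0.5

```text
t: 17.3
tcp_pos: [0.4288, -0.2608, 0.0038]
tool_rot: [0.999, 0.035, 0.0, 0.0]
force: [-0.4, -0.4, -1.2]
finger_gap: 0.499
gripper_force: 0.0
```

>>> step_arm --targets "0 0 0 0;0 0 0 0;0 0 0 0;0 0 0 0;0 0 0 0;0 0 0 0" --gripper 1 --squeeze 70

```text
t: 17.9
tcp_pos: [0.4289, -0.2607, 0.0043]
tool_rot: [0.999, 0.035, 0.001, 0.0]
force: [1.1, 1.2, 5.8]
finger_gap: 0.165
gripper_force: 73.9
```

>>> step_arm --targets "0 0 -30 0;0 0 -65 0;20 -24 -90 -8;42 -52 -90 -16;64 -78 -90 -24;86 -104 -90 -32;107 -130 -90 -40;128 -156 -90 -48;150 -182 -90 -56;172 -208 -90 -64;193 -235 -90 -72;213 -260 -90 -80"

```text
t: 19.1
tcp_pos: [0.6232, 0.0152, 0.0932]
tool_rot: [0.741, 0.671, -0.0, -0.0]
force: [0.0, 0.3, -1.9]
finger_gap: 0.166
gripper_force: 74.2
```

>>> step_arm --targets "0 0 0 -6;0 0 0 -11;0 0 0 -11;0 0 0 -11"

```text
t: 19.5
tcp_pos: [0.6225, 0.0137, 0.0932]
tool_rot: [0.676, 0.737, -0.0, -0.0]
force: [-0.1, -0.6, -0.3]
finger_gap: 0.171
gripper_force: 74.2
```

Run:
```python
from h import *
save('w7',manip.snapshot('wrist'));s=manip.sense();print(s['tcp_pos'],s['t'],s['gripper_force'],s['finger_gap'])
meas('pliers_tray',.016,1);meas('tin_tray',.016,1)
M=R.from_quat(s['tool_rot']).as_matrix();print(np.round(M,3))
```

```text
[0.62253827 0.0135466  0.09325815] 19.55 74.15934696793556 0.1655109493572415
pliers_tray p0.84 px(256,179) centre(622,7) long 137 short 124 long-axis ang 4.9
   mark [256. 221.] 0.59 [625.  -5.  16.]
tin_tray p0.80 px(281,25) centre(635,136) long 138 short 35 long-axis ang 4.9
[[-0.085  0.996 -0.   ]
 [ 0.996  0.085  0.   ]
 [ 0.    -0.    -1.   ]]
```

View pics/w7.png

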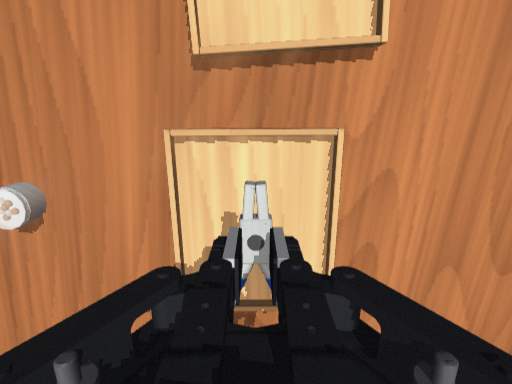

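w7 shows the pliers held level with their jaws at (256,185), centred in the undivided tray (rim from x≈168 to 342). Lowering now.

>>> step_arm --targets "0 0 20 0;0 0 45 0;0 0 62 0;0 0 72 0;0 0 78 0;0 0 82 0;0 0 84 0;0 0 84 0;0 0 84 0"

```text
t: 20.65
tcp_pos: [0.6233, 0.0136, 0.01]
tool_rot: [0.676, 0.737, 0.0, 0.001]
force: [0.3, -0.0, -1.1]
finger_gap: 0.168
gripper_force: 74.1
```

>>> step_arm --targets "0 0 0 0;0 0 0 0;0 0 0 0;0 0 0 0" --gripper 0.6

```text
t: 21.05
tcp_pos: [0.623, 0.0137, 0.0095]
tool_rot: [0.676, 0.737, 0.0, 0.0]
force: [0.2, 0.8, -0.8]
finger_gap: 0.397
gripper_force: 0.0
```

>>> step_arm --targets "0 0 -15 0;0 0 -45 0;0 0 -80 0;0 0 -110 0;0 0 -110 0;0 0 -110 0"

```text
t: 21.65
tcp_pos: [0.6233, 0.0137, 0.1209]
tool_rot: [0.676, 0.737, 0.001, 0.001]
force: [0.0, -0.9, -0.2]
finger_gap: 0.397
gripper_force: 0.0
```

Run:
```python
from h import *
save('w8',manip.snapshot('wrist'));s=manip.sense();print(s['tcp_pos'],s['t'],s['gripper_force'],s['finger_gap'])
meas('pliers_tray',.016,1);meas('pliers',.01,1);meas('tin_small',.024,3)
```

```text
[0.62234218 0.01380514 0.11960888] 21.7 0.0 0.400914494729206
pliers_tray p0.56 px(247,190) centre(622,-10) long 159 short 135 long-axis ang -84.9
   mark [253. 213.] 0.74 [622.  -7.  16.]
pliers p0.62 px(261,214) centre(624,-10) long 116 short 47 long-axis ang -84.9
   mark [255. 215.] 0.78 [624. -12.  10.]
tin_small p0.83 px(8,110) centre(419,64) long 27 short 10 long-axis ang 81.4
tin_small p0.77 px(39,196) centre(436,-4) long 50 short 32 long-axis ang 23.3
   mark [ 50. 191.] 0.96 [447.   0.  24.]
```

>>> step_arm --targets "-1 -25 0 -8;-2 -55 0 -16;-3 -85 0 -24;-4 -115 0 -32;-4 -145 0 -40;-4 -175 0 -48;-4 -196 0 -55;-4 -196 0 -55;-4 -196 0 -55"

```text
t: 22.9
tcp_pos: [0.429, -0.0077, 0.1194]
tool_rot: [0.26, 0.966, 0.0, 0.001]
force: [-0.0, -0.3, 1.2]
finger_gap: 0.402
gripper_force: 0.0
```

```bash
cat >> h.py <<'E'
def tin():
  img=manip.snapshot('wrist'); s=manip.sense();M=R.from_quat(s['tool_rot']).as_matrix();print(s['tcp_pos'],s['t'],np.round(M,3)[:2,:2])
  hsv=cv2.cvtColor(img,cv2.COLOR_RGB2HSV); w=((hsv[...,1]<40)&(hsv[...,2]>215)).astype(np.uint8)
  w=cv2.morphologyEx(w,cv2.MORPH_CLOSE,np.ones((9,9)))
  for c in cv2.findContours(w,0,2)[0]:
    if cv2.contourArea(c)>300:
      P=np.array([toworld('wrist',p,.024) for p in c[:,0]])
      (x,y),r=cv2.minEnclosingCircle((P[:,:2]*1000).astype(np.float32)); g=np.array([x,y,0])/1000
      print('top circle',c[:,0].mean(0),round(x),round(y),'r',round(r,1),'area-r',round(np.sqrt(cv2.contourArea((P[:,:2]*1000).astype(np.float32))/np.pi),1),'tool shift',np.round(M.T@(g-s['tcp_pos'])*1000))
  return img
E
python3 - <<'E'
from h import *
save('w9',tin()); meas('tin_small',.024,3)
E
```

```text
[ 0.42983741 -0.00779461  0.11943178] 22.95 [[-0.865  0.502]
 [ 0.502  0.865]]
top circle [253.47457627 190.81355932] 429 -9 r 16.8 area-r 16.2 tool shift [  1.  -2. 119.]
tin_small p0.85 px(256,189) centre(427,-8) long 37 short 33 long-axis ang -30.1
tin_small p0.68 px(308,107) centre(391,63) long 35 short 32 long-axis ang 59.9
tin_small p0.56 px(206,114) centre(352,-11) long 34 short 32 long-axis ang 13.7
   mark [212. 113.] 0.92 [355.  -6.  24.]
   mark [255. 184.] 0.86 [423.  -4.  24.]
   mark [305. 108.] 0.73 [389.  61.  24.]
```

View pics/w9.png

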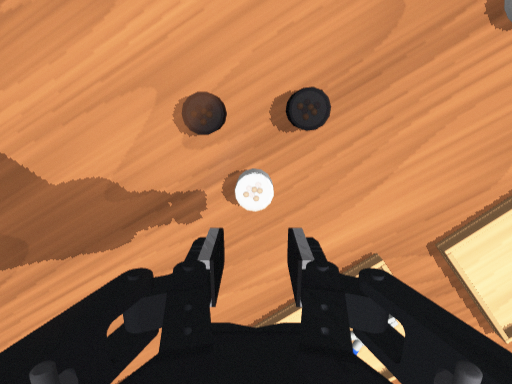

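w9 shows the white tin_small at (253,191), with a radius of 16.8 mm, which matches a 34 mm tin. The black ones at (204,113) and (308,108) are clear of the finger line.

>>> step_arm --targets "1 -2 20 0;1 -2 50 0;1 -2 80 0;1 -2 98 0;1 -2 108 0;1 -2 114 0;1 -2 114 0;1 -2 114 0" --gripper 0.25 --squeeze 30

```text
t: 23.85
tcp_pos: [0.4266, -0.0086, 0.0058]
tool_rot: [0.259, 0.966, -0.0, 0.001]
force: [0.1, -0.4, 0.5]
finger_gap: 0.752
gripper_force: 0.0
```

>>> step_arm --targets "0 0 0 0;0 0 0 0;0 0 0 0;0 0 0 0;0 0 0 0;0 0 0 0" --gripper 1

```text
t: 24.45
tcp_pos: [0.4265, -0.0087, 0.0062]
tool_rot: [0.259, 0.966, -0.0, 0.001]
force: [-0.5, 0.8, 5.3]
finger_gap: 0.382
gripper_force: 29.4
```

>>> step_arm --targets "0 0 -30 0;0 0 -65 0;-12 30 -90 7;-26 67 -90 14;-40 104 -90 22;-54 142 -90 30;-68 180 -90 38;-82 218 -90 46;-95 250 -90 54;-95 250 -90 54;-95 250 -90 54"

```text
t: 25.55
tcp_pos: [0.6327, 0.1608, 0.0951]
tool_rot: [0.668, 0.744, -0.001, -0.0]
force: [-0.5, -1.2, 0.1]
finger_gap: 0.381
gripper_force: 30.1
```

Run:
```python
from h import *
save('w10',manip.snapshot('wrist'));s=manip.sense();print(s['tcp_pos'],s['t'],s['gripper_force'],s['finger_gap'])
meas('tin_tray',.016,1);meas('tin_large',.024,2)
M=R.from_quat(s['tool_rot']).as_matrix();print(np.round(M,3))
```

```text
[0.63179596 0.16017087 0.09493944] 25.6 30.07885828614235 0.38345837790654635
tin_tray p0.74 px(251,122) centre(624,203) long 160 short 136 long-axis ang -81.9
   mark [250. 145.] 0.68 [623. 202.  16.]
[[-0.106  0.994 -0.002]
 [ 0.994  0.106 -0.   ]
 [-0.    -0.003 -1.   ]]
```

View pics/w10.png

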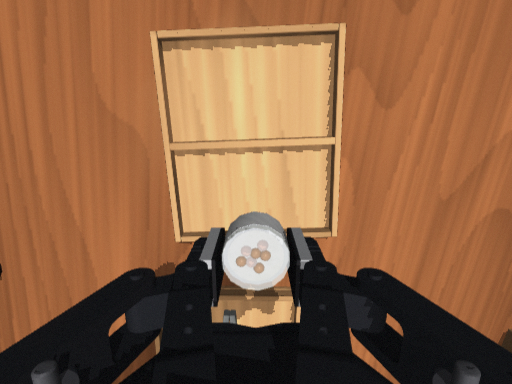

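w10 shows tin_small held upright at (256,255), with the tin tray's lower bay below it (divider at row ≈143, bottom rim at row ≈237).

>>> step_arm --targets "4 -2 20 -2;4 -2 45 -2;4 -2 62 -2;4 -2 72 -2;4 -2 79 -2;4 -2 82 -2;4 -2 84 -2;4 -2 85 -2;4 -2 85 -2;4 -2 85 -2"

```text
t: 26.8
tcp_pos: [0.6314, 0.1642, 0.0112]
tool_rot: [0.656, 0.755, 0.0, 0.0]
force: [-0.6, 0.3, 4.3]
finger_gap: 0.386
gripper_force: 30.4
```

>>> step_arm --targets "0 0 0 0;0 0 0 0;0 0 0 0;0 0 0 0" --gripper 0.4

```text
t: 27.2
tcp_pos: [0.6308, 0.1642, 0.0101]
tool_rot: [0.656, 0.755, -0.0, -0.0]
force: [-1.0, -0.3, -0.6]
finger_gap: 0.597
gripper_force: 0.0
```

>>> step_arm --targets "0 0 -15 0;0 0 -40 0;0 0 -75 0;0 0 -110 0;0 0 -110 0"

```text
t: 27.7
tcp_pos: [0.6351, 0.1647, 0.1271]
tool_rot: [0.656, 0.755, 0.004, 0.004]
force: [0.4, -0.3, -0.4]
finger_gap: 0.6
gripper_force: 0.0
```

>>> step_arm --targets "20 -34 0 0;40 -68 0 0;60 -102 0 0;82 -136 0 0;104 -172 0 0;123 -205 0 0;123 -205 0 0;123 -205 0 0" --gripper 0.15

```text
t: 28.5
tcp_pos: [0.4103, 0.2579, 0.1207]
tool_rot: [0.655, 0.755, 0.0, 0.0]
force: [0.6, -0.1, 0.7]
finger_gap: 0.852
gripper_force: 0.0
```

Run:
```python
from h import *
save('w11',tin()); meas('tin_large',.024,2);meas('tin_small',.029,3)
```

```text
[0.41175497 0.25777989 0.12071543] 28.55 [[-0.14  0.99]
 [ 0.99  0.14]]
top circle [248.94594595 190.18918919] 406 259 r 21.5 area-r 21.0 tool shift [  2.  -6. 121.]
tin_large p0.82 px(249,187) centre(406,261) long 46 short 43 long-axis ang -82.0
tin_large p0.43 px(408,375) centre(603,81) long 59 short 21 long-axis ang 7.8
```

View pics/w11.png

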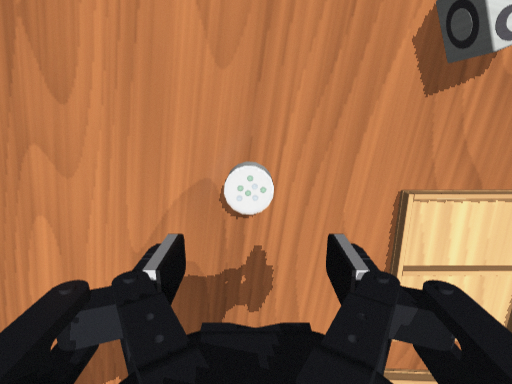

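w11 shows tin_large alone at (249,190). Its radius measures 21.5 mm, which fits 44 mm across.

>>> step_arm --targets "2 -6 20 0;2 -6 50 0;2 -6 80 0;2 -6 98 0;2 -6 109 0;2 -6 115 0;2 -6 115 0;2 -6 115 0"

```text
t: 29.55
tcp_pos: [0.4052, 0.2587, 0.0058]
tool_rot: [0.656, 0.755, 0.001, 0.0]
force: [-0.5, -0.6, 0.6]
finger_gap: 0.848
gripper_force: 0.0
```

>>> step_arm --targets "0 0 0 0;0 0 0 0;0 0 0 0;0 0 0 0;0 0 0 0;0 0 0 0" --gripper 1

```text
t: 30.15
tcp_pos: [0.4051, 0.2588, 0.0063]
tool_rot: [0.656, 0.755, 0.001, 0.0]
force: [-0.0, 0.3, 6.0]
finger_gap: 0.5
gripper_force: 30.1
```

>>> step_arm --targets "0 0 -25 0;0 0 -60 0;-8 35 -75 0;-18 75 -75 0;-26 115 -75 0;-34 150 -75 0;-42 185 -75 0;-47 209 -75 0;-47 209 -75 0;-47 209 -60 0;-47 209 -40 0;-47 209 -25 0"

```text
t: 31.35
tcp_pos: [0.615, 0.2412, 0.0282]
tool_rot: [0.656, 0.755, -0.002, -0.001]
force: [-0.2, 0.3, -0.2]
finger_gap: 0.498
gripper_force: 30.7
```

>>> step_arm --targets "0 0 8 0;0 0 13 0;0 0 16 0;0 0 18 0;0 0 19 0;0 0 20 0;0 0 20 0;0 0 20 0"

```text
t: 32.15
tcp_pos: [0.6185, 0.2413, 0.0114]
tool_rot: [0.656, 0.755, 0.0, 0.0]
force: [-2.5, -0.0, 5.5]
finger_gap: 0.5
gripper_force: 31.2
```

>>> step_arm --targets "0 0 0 0;0 0 0 0;0 0 0 0;0 0 0 0" --gripper 0.3

```text
t: 32.55
tcp_pos: [0.6179, 0.2411, 0.0099]
tool_rot: [0.656, 0.755, -0.0, -0.0]
force: [0.2, -0.2, -0.7]
finger_gap: 0.7
gripper_force: 0.0
```

>>> step_arm --targets "0 0 -15 0;0 0 -40 0;0 0 -75 0;0 0 -110 0;-30 -40 -140 0;-60 -80 -170 0;-60 -80 -170 0;-60 -80 -170 0"

```text
t: 33.35
tcp_pos: [0.547, 0.1697, 0.1828]
tool_rot: [0.657, 0.754, 0.001, 0.001]
force: [0.6, 0.2, 0.6]
finger_gap: 0.699
gripper_force: 0.0
```

Run:
```python
from h import *
a=manip.snapshot('scene');b=manip.snapshot('wrist');print(manip.sense()['tcp_pos'])
meas('tin_large',.029,1);meas('tin_small',.029,1);meas('tin_tray',.016,1);meas('pliers',.01,1)
for q in('dapping_block','soldering_board','punch_ball','punch_liner'):
  for r in manip.mark_of('scene',q)[:1]:print(q,toworld('scene',r['position'],.0095 if 'punch' in q else 0))
cv2.imwrite('pics/end.png',np.vstack([np.hstack([cv2.resize(a[120:350,100:430],(400,279)),cv2.resize(b,(372,279))])])[:,:,::-1])
```

```text
[0.54831089 0.17094447 0.18079279]
tin_large p0.66 px(333,116) centre(616,242) long 47 short 42 long-axis ang 8.0
   mark [328. 120.] 0.57 [611. 240.  29.]
tin_small p0.59 px(75,285) centre(352,14) long 29 short 4 long-axis ang 46.3
   mark [118. 241.] 0.9 [407.  79.  29.]
tin_tray p0.72 px(330,150) centre(623,205) long 158 short 135 long-axis ang -81.6
   mark [328. 156.] 0.77 [621. 203.  16.]
pliers p0.88 px(298,303) centre(625,18) long 63 short 35 long-axis ang -88.7
   mark [294. 318.] 0.82 [623. -10.  10.]
dapping_block [0.57275434 0.41619255 0.        ]
soldering_board [ 0.54578894 -0.42542601  0.        ]
punch_ball [ 0.59455006 -0.2288098   0.0095    ]
punch_liner [ 0.65318742 -0.22156508  0.0095    ]
```

View pics/end.png

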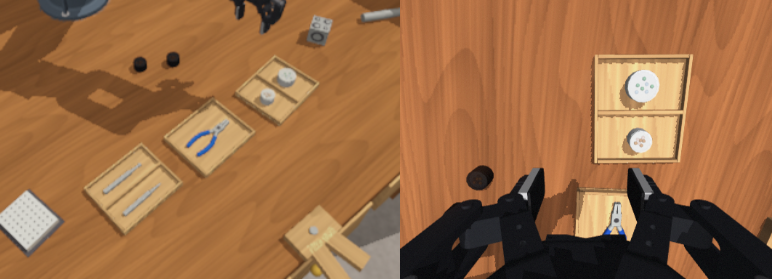

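The final views show both punches in the long bays at (122,178) and (140,199), and the pliers in the open tray at (207,138). The tins stand in the cross bays at (287,77) and (268,96), and the bystanders have not moved. Handing in.

```bash
python3 -c "
from station import manip
print(manip.sign_off())"
```

```text
the job is handed in; nothing more can be done
None
```

I handed the job in at about 34 s of the 106 s allowed. In the last pictures a punch lies in each long bay, a tin stands in each cross bay, the pliers lie flat in the open tray, and the dapping block and soldering board look unmoved. The judge's result was not shown.

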